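# Feel the rim of a machined flange for burrs

## Task

Check the curved aluminium flange on the sprung table for burrs: with the fingers shut and pointing straight down, stroke the fingertips along the middle of its top face, following the curve from the end with the round bolt eye to the plain end, pressing lightly all along so that the table sinks a little under them but never bottoms. Then lift off and draw clear. Do not lift the flange out of its nest, and leave the loose parts around the fixture where they are.

Things in the scene. Friction and masses are not known exactly. Their poses are not given: they have to be found in the camera images.
- flange: loose aluminium bar curved to an arc, 16 wide, 22 high, in its nest on a sprung dark table; flat top ('rim') 75 above the bench at rest. Rim centre line: radius 100 about (-75, 0) in this frame, from a round bolt eye (30 diameter, same height, dark hole in top) at +58 deg (+y side) to a plain square end at -55 deg. Origin: underside, 25 inside the arc's middle; z up. 9 high pins locate it. mm
- rim0 (a point): point on the centre line of the flange's top face, next to the bolt eye, 48 degrees of the arc (17 mm from the eye's centre); moves with the flange. rim0 to rim6 follow one another 28 mm apart
- rim1 (a point): point on the centre line of the flange's top face, at 32 degrees; moves with the flange. rim0 to rim6 follow one another 28 mm apart
- rim2 (a point): point on the centre line of the flange's top face, at 16 degrees; moves with the flange. rim0 to rim6 follow one another 28 mm apart
- rim3 (a point): point on the centre line of the flange's top face, at 0 degrees, the middle of the arc; moves with the flange. rim0 to rim6 follow one another 28 mm apart
- rim4 (a point): point on the centre line of the flange's top face, at -16 degrees; moves with the flange. rim0 to rim6 follow one another 28 mm apart
- rim5 (a point): point on the centre line of the flange's top face, at -32 degrees; moves with the flange. rim0 to rim6 follow one another 28 mm apart
- rim6 (a point): point on the centre line of the flange's top face, at -48 degrees, 12 mm short of the plain end; moves with the flange. rim0 to rim6 follow one another 28 mm apart
- table_spring (a joint): how far the sprung table (dark steel plate 125 x 225 mm on a black base) is pressed down, m: 0 at rest, 0.015 bottomed. It moves straight down without tilting. It starts to sink at about 1.5 N (1 to 2) on the flange and takes 0.4 N more per mm, so about 7.5 N bottoms it; it springs back when let go
- nest (a point): centre of the nest on the sprung table's top face, 53 mm above the bench at rest; when the flange lies in place, its body origin is here and their axes agree
- fixture: the black base of the fixture (180 x 240 x 22 mm), fixed to the bench at any angle; origin under its centre. A dial gauge 54 mm wide and lower than 60 mm sits at its -x side; nothing of the fixture stands higher than the rim
- piston: bystander: loose aluminium piston, 72 mm diameter, 56 mm high, standing on the bench beside the fixture; origin under its centre
- wrist_pin: bystander: loose steel tube, 22 mm diameter, 58 mm high, standing on end; origin under its centre
- thumbscrew: bystander: loose brass thumbscrew standing on its 28 mm head, 36 mm high; origin under its centre
- ring_gauge: bystander: loose dark steel ring, 68 mm diameter, 18 mm high, lying flat; origin under its centre
There are look-alikes about, which are no part of the job. Of the things that look like the flange, the largest one is meant.

How it is judged (in metres and radians):
On the way, in this order (a step that is already met when the one before it is completed fails the run):
1. fingertips press the rim lightly at the bolt-eye end (within 13 mm of rim0; table sunk more than 1 mm) (horizontal distance between the grasp point and rim0 below 0.013 m and value of joint table_spring above 0.001 m and contact force between the fingers and flange above 0.3 N), for 0.05 s.
2. fingertips press the rim lightly a sixth of the way along (within 13 mm of rim1; table sunk more than 1 mm) (horizontal distance between the grasp point and rim1 below 0.013 m and value of joint table_spring above 0.001 m and contact force between the fingers and flange above 0.3 N), for 0.05 s.
3. fingertips press the rim lightly a third of the way along (within 13 mm of rim2; table sunk more than 1 mm) (horizontal distance between the grasp point and rim2 below 0.013 m and value of joint table_spring above 0.001 m and contact force between the fingers and flange above 0.3 N), for 0.05 s.
4. fingertips press the rim lightly half of the way along (within 13 mm of rim3; table sunk more than 1 mm) (horizontal distance between the grasp point and rim3 below 0.013 m and value of joint table_spring above 0.001 m and contact force between the fingers and flange above 0.3 N), for 0.05 s.
5. fingertips press the rim lightly two thirds of the way along (within 13 mm of rim4; table sunk more than 1 mm) (horizontal distance between the grasp point and rim4 below 0.013 m and value of joint table_spring above 0.001 m and contact force between the fingers and flange above 0.3 N), for 0.05 s.
6. fingertips press the rim lightly five sixths of the way along (within 13 mm of rim5; table sunk more than 1 mm) (horizontal distance between the grasp point and rim5 below 0.013 m and value of joint table_spring above 0.001 m and contact force between the fingers and flange above 0.3 N), for 0.05 s.
7. fingertips press the rim lightly at the plain end (within 13 mm of rim6; table sunk more than 1 mm) (horizontal distance between the grasp point and rim6 below 0.013 m and value of joint table_spring above 0.001 m and contact force between the fingers and flange above 0.3 N), for 0.05 s.
At the end, for the whole second after the job is handed in: the flange lies at rest in its nest (within 6 mm sideways and 4 mm in height, level within 0.06 rad), the sprung table is back up within 1 mm, and the four loose parts are within 15 mm of where they stood (horizontal distance between flange and nest below 0.006 m and z of flange in the frame of nest below 0.004 m and angle between the z axis of flange and the z axis of nest, either way round below 0.06 rad and value of joint table_spring below 0.001 m and linear speed of flange below 0.01 m/s and distance of each of piston, wrist_pin, thumbscrew, ring_gauge from where it was at the start of the episode below 0.015 m); the robot touches nothing.
It fails at once if the sprung table is pressed to its stop (more than 14 mm) (value of joint table_spring above 0.014 m).
It fails at once if the flange is lifted more than 6 mm off its nest or carried more than 10 mm (z of flange in the frame of nest above 0.006 m or horizontal distance between flange and nest above 0.01 m).
It fails at once if a loose part beside the fixture is moved more than 15 mm (distance of any of piston, wrist_pin, thumbscrew, ring_gauge from where it was at the start of the episode above 0.015 m).
It also fails if it takes over 40 s, if anything falls off the work surface, if the arm or the gripper's body presses on something with over 40 N, if the wrist force passes 120 N, or if a joint passes its speed limit or range.

## Robot

A 7-joint arm with a two-finger parallel gripper is mounted at the origin on the work surface. World frame = base frame: x ahead of the robot, y to its left, z up, the work surface at z = 0. Lengths are in mm, angles in rad, forces in N, time in s.
With the tool pointing down it reaches from about 425 to 1025 mm from the base axis. Payload 9.4 kg.
Tool frame: the origin (TCP) lies midway between the tips of the shut fingers; the grasp point (between the pads) lies 19 mm behind it (grip_point_offset is the z of the grasp point in the tool frame, in mm); z points along the fingers, y is the line along which they close (so a half turn about z gives the same grasp; the last joint's range is limited). The gripper opens to 85 mm and grips with 20 to 120 N. Pads are 22 mm wide; open, the fingers measure 114 mm over their backs; the gripper's body (76 mm by 85 mm) begins 54 mm behind the grasp point. The pads swing forward as they close: fully open they stand 13 mm farther back than shut.
Start: joints at [1.153, 0.599, -0.003, 1.599, 0.002, 0.943, -0.08], TCP at [242.315, -683.306, 231.275] pointing down, gripper open.
Joint ranges: [-2.57, 2.57], [-0.35, 1.97], [-1.29, 1.29], [0.11, 2.56], [-1.05, 4.19], [0.11, 1.86], [-2.63, 2.63]. Speed limits (rad/s): [2.22, 2.22, 3.01, 3.01, 3.14, 3.14, 3.14].

## Interface

Orientations are given as [roll, pitch, yaw] about the fixed x, y, z axes, in that order (R = Rz(yaw) Ry(pitch) Rx(roll)).
In Python, from plant import * gives the robot as it stands.
- The arm moves only by the tool move_arm, never from a script. Its arguments are lists of equal length, an entry for each row: "offset": the shift along the tool's x, y, z in cm, a list of three; "rot": the turn, a rotation vector about the tool's x, y, z in degrees, a list of three; "jaw": the opening, from 0 (shut) to 1 (fully open). In form: {"offset": [[x, y, z], ...], "rot": [[ax, ay, az], ...], "jaw": [jaw, ...]}. A call has exactly 8 rows; each row is the pose to reach, as a shift and turn from the pose commanded when the call began, along the tool's axes at that moment; what a row does not reach only later rows make up. A row lasts 1/12 s, in which the tool goes at most 41.7 mm and 7.16 degrees, less where a joint would pass 70% of its speed; a pose out of reach is approached as far as the arm can. A call with a gripper value outside its range is refused whole. The fingers move at their own pace and stop on an object; the grip force is fixed at half the most. Time passes only in rows, so rows that repeat a pose let the fingers close, or fill a call up. It gives the time, the measured TCP pose, the force, the opening and the grip force at its end, in the units of the state.
- get_state(): the state, without advancing time (a new reading comes with each control period).
- camera(name): name is "side" or "top" or "wrist"; returns a dict with "image" (420x560x3 uint8, red, green, blue), "fx", "fy", "cx", "cy" (pixels), "R" (3x3) and "t" (3): a world point X has camera coordinates R X + t. Camera axes: x right, y down, z forward; pixel columns grow to the right and rows downward; lengths in mm; the calibration is good to about 2 mm. A picture is of the moment at which its call begins. There is no depth.
- close_job(): hands the job in; it is judged then, once.
The state is a dict: "clock": time; "joint_pos": joint angles; "joint_velocities": joint speeds; "effort": joint torques, N m; "tcp_pos": TCP position; "tcp_rot": TCP orientation; "contact_force": force on the tool from outside, world axes, zero at the start; "ft_torque": the same for the moment, N m; "grip_width": finger opening in mm; "grip_force": force on a finger pad.
Only numpy, scipy, OpenCV 4.12 (cv2) and the standard library are available. Lean on these libraries where they do the work, as an engineer would, in place of code of your own. Each camera call takes 0.05 s, during which the arm holds its last target. There are 200 camera calls.

## Working session

There is one attempt and no reset: what is moved stays moved. The work goes in short steps, Python scripts to look and compute and a tool call to move; the robot and the scene stay as the last step left them, time stands still between calls to the robot, and variables do not carry over. Pictures are saved under pics/ and viewed, at most 10 in all, crops included, and the job is handed in when it is done.

Besides the shell and the picture viewer there is one more tool, called after "Request:" by a JSON object that holds its "fn" and its "kwargs". move_arm: Moves the arm, as the interface text tells. Its arguments: {"type":"object","properties":{"offset":{"type":"array","items":{"type":"array","items":{"type":"number"}}},"rot":{"type":"array","items":{"type":"array","items":{"type":"number"}}},"jaw":{"type":"array","items":{"type":"number"}}},"required":["offset","rot","jaw"]}

```bash
mkdir -p pics
python3 - <<'E'
from plant import *
import cv2
for n in ("top","side"):
    c=camera(n); cv2.imwrite(f"pics/{n}0.png",c["image"][:,:,::-1])
    print(n,c["fx"],c["fy"],c["cx"],c["cy"],c["R"],c["t"])
s=get_state();print(s)
E
```

```text
top 452.5988587074093 452.5988587074093 281.49627397374536 221.00919895998467 [[-4.13252276e-02 -9.99145601e-01  5.41879294e-04]
 [-9.76147440e-01  4.02583054e-02 -2.13343489e-01]
 [ 2.13139394e-01 -9.34542235e-03 -9.76977104e-01]] [ 33.54728283 598.10311942 733.30943831]
side 410.0148498985319 410.0148498985319 280.6405521566729 211.3901205100341 [[ 0.78081017 -0.62472541 -0.00732448]
 [-0.37193559 -0.45537836 -0.8088847 ]
 [ 0.50199542  0.63430963 -0.58792167]] [-446.83170609  291.5702909   547.30672455]
{'clock': 0.1, 'joint_pos': array([ 1.15330201,  0.60005837, -0.00252535,  1.60005858,  0.00176618,
        0.94291213, -0.07980135]), 'joint_velocities': array([ 1.31800210e-03, -1.44726741e-03, -1.75192162e-03,  2.03348813e-04,
        1.24114239e-03,  4.38811322e-07,  2.04725428e-03]), 'effort': array([ 6.80808560e-03, -7.77991533e+01,  1.56987302e+00, -2.58621722e+01,
        1.25549908e-02,  5.50389115e-03,  1.42327654e-06]), 'tcp_pos': array([ 242.16203034, -682.90388993,  230.49088976]), 'tcp_rot': array([-3.14016316e+00,  1.16116081e-04,  3.40816791e-01]), 'contact_force': array([0.38647866, 1.11958414, 0.18787872]), 'ft_torque': array([ 0.01541248,  0.00597721, -0.00254231]), 'grip_force': 0.0, 'grip_width': 84.88717088361064}
```

View pics/top0.png

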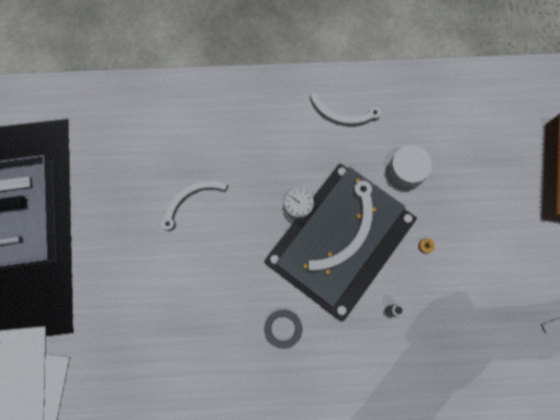

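View pics/side0.png

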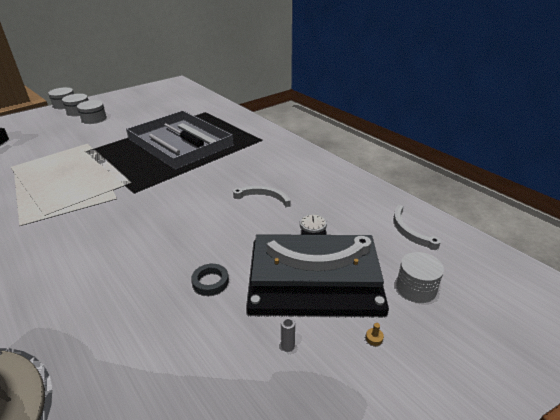

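The top view shows the big flange on the dark table: eye at about (363,188), plain end at (309,266). The side view agrees. The look-alikes at (345,110) and (195,205) are smaller. Next I measure it by casting rays onto z=75.

```bash
cat > h.py <<'E'
import numpy as np, cv2
from scipy.optimize import least_squares
def cast(c,uv,z):
    uv=np.atleast_2d(uv).astype(float)
    d=np.c_[(uv[:,0]-c["cx"])/c["fx"],(uv[:,1]-c["cy"])/c["fy"],np.ones(len(uv))]@c["R"]
    o=-c["R"].T@c["t"]; return o+d*((z-o[2])/d[:,2])[:,None]
def proj(c,X):
    p=np.atleast_2d(X)@c["R"].T+c["t"]; return np.c_[c["fx"]*p[:,0]/p[:,2]+c["cx"],c["fy"]*p[:,1]/p[:,2]+c["cy"]]
def measure(c,seed,thr):
    g=cv2.cvtColor(c["image"],cv2.COLOR_RGB2GRAY)
    sat=cv2.cvtColor(c["image"],cv2.COLOR_RGB2HSV)[...,1]
    m=((g>thr)&(sat<80)).astype(np.uint8)
    n,l,st,ce=cv2.connectedComponentsWithStats(m,connectivity=4)
    k=l[seed[1],seed[0]]; b=(l==k).astype(np.uint8)
    cs,h=cv2.findContours(b,cv2.RETR_CCOMP,cv2.CHAIN_APPROX_NONE)
    holes=[x for x,q in zip(cs,h[0]) if q[3]>=0 and len(x)>3]
    hole=max(holes,key=len).reshape(-1,2).mean(0) if holes else None
    return b,hole,st[k]
def fit(c,b,hole,z=75):
    eye=cast(c,hole,z)[0,:2]
    v,u=np.nonzero(b); P=cast(c,np.c_[u,v],z)[:,:2]
    Q=P[np.linalg.norm(P-eye,axis=1)>22]
    f=lambda p:np.hypot(*(Q-p).T)-100
    # start: on the concave side
    m=Q.mean(0); best=None
    ch=Q[np.argmax(np.linalg.norm(Q-eye,axis=1))]; mid=(eye+ch)/2
    r=least_squares(f,mid+(mid-m)*1.0); cen=r.x
    rr=f(cen); a_e=np.degrees(np.arctan2(*(eye-cen)[::-1]))
    a=np.degrees(np.arctan2(*(Q-cen).T[::-1])); rel=(a-a_e+180)%360-180
    print("eye",eye,"cen",cen,"r eye",np.hypot(*(eye-cen)),"a_eye",a_e,"end rel (want -113)",np.percentile(rel,[0.5,1,99]),"radial",np.percentile(rr,[2,50,98]))
    yaw=a_e-58
    ang=np.radians(yaw+np.array([48,32,16,0,-16,-32,-48]))
    R=cen+100*np.c_[np.cos(ang),np.sin(ang)]
    print("yaw",yaw);print(R.round(1)); return cen,yaw,R
E
python3 - <<'E'
from plant import *
from h import *
c=camera("top")
g=cv2.cvtColor(c["image"],cv2.COLOR_RGB2GRAY)
print(g[185:192,356:372]); print(g[230,340:380])
for t in (120,140,160):
    b,h,st=measure(c,(368,213),t); print(t,h,st)
    if h is not None: _,_,R=fit(c,b,h)
E
```

```text
[[146 159 161 159 145 134 123 121 125 140 153 156 161 152 134 105]
 [154 161 161 154 132  99  83  80  87 109 133 152 157 160 147 118]
 [156 162 161 142 109  71  52  53  54  77 114 147 162 161 152 127]
 [159 160 159 142  96  57  43  44  48  63 102 145 162 162 156 137]
 [160 160 158 141 102  63  45  46  47  65 100 144 159 163 155 135]
 [152 160 161 150 122  88  64  58  63  82 119 148 159 161 154 130]
 [142 158 163 158 143 123 102  91  98 118 138 154 163 161 144 122]]
[ 73  74  67  66  69  70  65  69  68  67  68  67  72  66  70  63  61  65
  90 131 151 159 160 162 160 162 161 159 142 102  77  70  69  71  71  70
  71  73  71  68]
120 [363.19047619 188.33333333] [ 309  181   64   89 1149]
eye [ 649.80011792 -137.75088001] cen [618.24111896 -42.67871371] r eye 100.17328596403637 a_eye -71.63652617749526 end rel (want -113) [-112.9084116  -111.98289873  -13.70517264] radial [-7.91925107  0.17503298  7.43697119]
yaw -129.63652617749526
[[ 632.8 -141.6]
 [ 605.  -141.8]
 [ 578.1 -134.3]
 [ 554.4 -119.7]
 [ 535.7  -99.1]
 [ 523.3  -74.2]
 [ 518.3  -46.8]]
140 [363.16 188.28] [309 181  64  88 968]
eye [ 649.9001143  -137.70488436] cen [618.30850085 -42.75101061] r eye 100.0713154676954 a_eye -71.5974662549615 end rel (want -113) [-112.05692817 -112.02257765  -13.61147198] radial [-6.69670583  0.15070065  6.35228248]
yaw -129.5974662549615
[[ 632.9 -141.7]
 [ 605.1 -141.9]
 [ 578.3 -134.4]
 [ 554.6 -119.8]
 [ 535.8  -99.3]
 [ 523.4  -74.3]
 [ 518.4  -46.9]]
160 [367. 208.] [363 193   8  27  89]
eye [ 613.81466737 -141.55686102] cen [ 546.49061843 -180.28260557] r eye 77.66730879646342 a_eye 29.908121470606737 end rel (want -113) [-9.23602801 -9.20991067 -3.74785248] radial [-1.82174308 -0.01054488  1.86025384]
yaw -28.091878529393263
[[ 640.5 -146.2]
 [ 646.3 -173.5]
 [ 644.3 -201.2]
 [ 634.7 -227.4]
 [ 618.3 -249.9]
 [ 596.4 -267. ]
 [ 570.5 -277.4]]
```

The fit is consistent: eye radius is 100.1 mm and the end lies at -113° relative to the eye. The hover move to rim0 is about 54.9 cm along tool x and -38.0 cm along tool y.

Request:
{"fn": "move_arm", "kwargs": {"offset": [[2,-1.4,0],[4.4,-3,0],[6.8,-4.7,0],[9.2,-6.4,0],[11.6,-8,0],[14,-9.7,0],[16.2,-11.2,0],[18.3,-12.7,0]], "rot": [[0,0,0],[0,0,0],[0,0,0],[0,0,0],[0,0,0],[0,0,0],[0,0,0],[0,0,0]], "jaw": [0,0,0,0,0,0,0,0]}}

```text
clock: 0.82
tcp_pos: [373.2, -500.9, 231.1]
tcp_rot: [-3.141, -0.0, 0.341]
contact_force: [0.3, 0.2, 0.2]
grip_width: 0.2
grip_force: 0.0
```

Request:
{"fn": "move_arm", "kwargs": {"offset": [[2.3,-1.6,0],[4.6,-3.2,0],[6.9,-4.7,0],[9.2,-6.4,0],[11.5,-8,0],[13.8,-9.6,0],[16.1,-11.1,0],[18.3,-12.7,0]], "rot": [[0,0,0],[0,0,0],[0,0,0],[0,0,0],[0,0,0],[0,0,0],[0,0,0],[0,0,0]], "jaw": [0,0,0,0,0,0,0,0]}}

```text
clock: 1.48
tcp_pos: [503.1, -320.3, 231.1]
tcp_rot: [-3.142, 0.0, 0.341]
contact_force: [0.4, 0.2, 0.2]
grip_width: 0.2
grip_force: 0.0
```

Request:
{"fn": "move_arm", "kwargs": {"offset": [[2.7,-1.9,0.5],[5.4,-3.8,1.5],[8.1,-5.6,3],[10.8,-7.5,4.5],[13.5,-9.4,6],[16,-11.1,7],[18.3,-12.6,8],[18.3,-12.6,8]], "rot": [[0,0,0],[0,0,0],[0,0,0],[0,0,0],[0,0,0],[0,0,0],[0,0,0],[0,0,0]], "jaw": [0,0,0,0,0,0,0,0]}}

```text
clock: 2.15
tcp_pos: [635.3, -134.5, 148.9]
tcp_rot: [-3.138, -0.001, 0.348]
contact_force: [0.5, 0.3, 0.1]
grip_width: -0.2
grip_force: 0.0
```

Run:
```python
from plant import *
from h import *
c=camera("wrist"); c=camera("wrist"); s=get_state(); print(s["tcp_pos"],s["tcp_rot"],s["contact_force"])
R=np.array([[632.9,-141.7],[605.1,-141.9],[578.3,-134.4],[554.6,-119.8],[535.8,-99.3],[523.4,-74.3],[518.4,-46.9],[649.9,-137.7]])
uv=proj(c,np.c_[R,np.full(8,75)]); print(uv.round())
im=c["image"][:,:,::-1].copy()
for p in uv: cv2.circle(im,tuple(int(x) for x in p),2,(0,0,255),-1)
cv2.imwrite("pics/w1.png",im)
```

```text
[ 632.82616108 -140.10024042  150.29061753] [-3.14060205e+00  1.33084493e-03  3.43509862e-01] [ 0.12524746 -0.22424906 -0.28989671]
[[287. 223.]
 [274. 256.]
 [254. 283.]
 [227. 303.]
 [195. 314.]
 [161. 318.]
 [127. 313.]
 [290. 200.]]
```

View pics/w1.png

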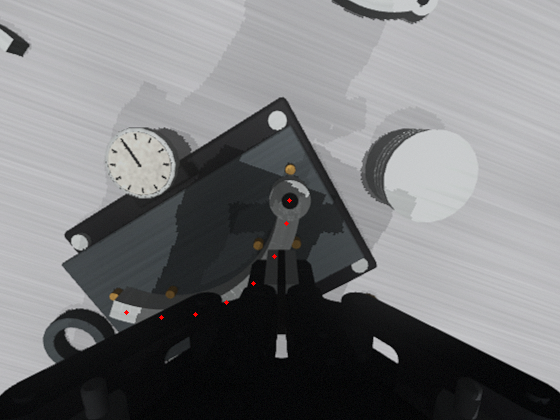

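The wrist view confirms the fit: the projected eye centre falls on the dark hole at (290,200), and the rim6 dot sits on the bar at (127,313). I descend now.

Request:
{"fn": "move_arm", "kwargs": {"offset": [[0,0,1.5],[0,0,3.5],[0,0,5.2],[0,0,6.2],[0,0,6.8],[0,0,7.1],[0,0,7.2],[0,0,7.2]], "rot": [[0,0,0],[0,0,0],[0,0,0],[0,0,0],[0,0,0],[0,0,0],[0,0,0],[0,0,0]], "jaw": [0,0,0,0,0,0,0,0]}}

```text
clock: 2.92
tcp_pos: [632.9, -142.0, 79.8]
tcp_rot: [3.141, -0.001, 0.34]
contact_force: [0.3, 0.4, 0.2]
grip_width: 0.1
grip_force: 0.0
```

Request:
{"fn": "move_arm", "kwargs": {"offset": [[0,0,0.15],[0,0,0.3],[0,0,0.45],[0,0,0.6],[0,0,0.75],[0,0,0.9],[0,0,1.0],[0,0,1.0]], "rot": [[0,0,0],[0,0,0],[0,0,0],[0,0,0],[0,0,0],[0,0,0],[0,0,0],[0,0,0]], "jaw": [0,0,0,0,0,0,0,0]}}

```text
clock: 3.58
tcp_pos: [633.0, -141.7, 69.2]
tcp_rot: [3.141, -0.0, 0.341]
contact_force: [0.0, -0.2, 3.6]
grip_width: -0.0
grip_force: 1.9
```

Run:
```python
from plant import *
from h import *
c=camera("side"); c=camera("side"); s=get_state(); print(s["tcp_pos"],s["tcp_rot"],s["contact_force"])
cv2.imwrite("pics/s1.png",cv2.resize(c["image"][200:340,220:440,::-1],None,fx=3,fy=3))
y=.3408; tx=np.array([np.cos(y),np.sin(y)]); ty=np.array([np.sin(y),-np.cos(y)])
cen=np.array([618.3,-42.75]); a=np.radians(-129.6+48-np.arange(0,97,4)); P=cen+100*np.c_[np.cos(a),np.sin(a)]
d=P-P[0]
print(np.c_[48-np.arange(0,97,4), (d@tx)/10,(d@ty)/10].round(2))
```

```text
[ 633.00115873 -141.63865246   69.39848942] [ 3.14138236e+00 -4.33208195e-04  3.40868516e-01] [0.76034228 0.32471868 4.45706271]
[[ 48.     0.     0.  ]
 [ 44.    -0.68  -0.16]
 [ 40.    -1.35  -0.36]
 [ 36.    -2.    -0.62]
 [ 32.    -2.63  -0.91]
 [ 28.    -3.24  -1.25]
 [ 24.    -3.82  -1.63]
 [ 20.    -4.38  -2.05]
 [ 16.    -4.91  -2.51]
 [ 12.    -5.4   -3.01]
 [  8.    -5.86  -3.54]
 [  4.    -6.27  -4.09]
 [  0.    -6.65  -4.68]
 [ -4.    -6.99  -5.29]
 [ -8.    -7.28  -5.93]
 [-12.    -7.53  -6.58]
 [-16.    -7.74  -7.25]
 [-20.    -7.89  -7.93]
 [-24.    -8.    -8.62]
 [-28.    -8.06  -9.31]
 [-32.    -8.07 -10.01]
 [-36.    -8.03 -10.71]
 [-40.    -7.94 -11.4 ]
 [-44.    -7.81 -12.08]
 [-48.    -7.63 -12.76]]
```

View pics/s1.png

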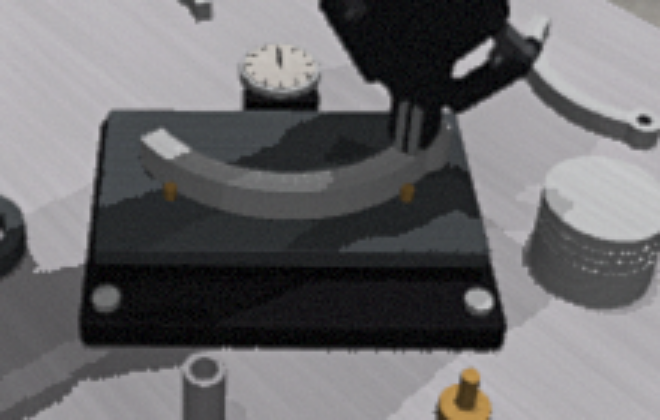

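The close side view shows the shut fingertips on the bar beside the eye, at about (410,140) in the crop. The reading is about 4 N with the tip at 69.3 mm, so the table has sunk about 6 mm. I start the stroke.

Request:
{"fn": "move_arm", "kwargs": {"offset": [[-0.68,-0.16,0],[-1.35,-0.36,0],[-2.0,-0.62,0],[-2.63,-0.91,0],[-3.24,-1.25,0],[-3.82,-1.63,0],[-4.38,-2.05,0],[-4.91,-2.51,0]], "rot": [[0,0,0],[0,0,0],[0,0,0],[0,0,0],[0,0,0],[0,0,0],[0,0,0],[0,0,0]], "jaw": [0,0,0,0,0,0,0,0]}}

```text
clock: 4.35
tcp_pos: [577.3, -134.4, 69.3]
tcp_rot: [3.141, 0.0, 0.341]
contact_force: [2.8, -1.2, 3.2]
grip_width: -0.0
grip_force: 1.9
```

Request:
{"fn": "move_arm", "kwargs": {"offset": [[-0.49,-0.5,0],[-0.95,-1.03,0],[-1.36,-1.58,0],[-1.74,-2.17,0],[-2.08,-2.78,0],[-2.37,-3.42,0],[-2.62,-4.07,0],[-2.83,-4.74,0]], "rot": [[0,0,0],[0,0,0],[0,0,0],[0,0,0],[0,0,0],[0,0,0],[0,0,0],[0,0,0]], "jaw": [0,0,0,0,0,0,0,0]}}

```text
clock: 5.02
tcp_pos: [534.9, -98.8, 69.2]
tcp_rot: [-3.142, 0.0, 0.341]
contact_force: [1.8, -2.9, 3.7]
grip_width: 0.2
grip_force: 1.9
```

Run:
```python
from plant import *
from h import *
c=camera("side"); s=get_state(); print(s["tcp_pos"],s["contact_force"])
cv2.imwrite("pics/s2.png",cv2.resize(c["image"][200:340,220:440,::-1],None,fx=3,fy=3))
```

```text
[533.94909363 -97.4170304   69.14142659] [ 0.37295825 -1.54448829  4.12765607]
```

View pics/s2.png

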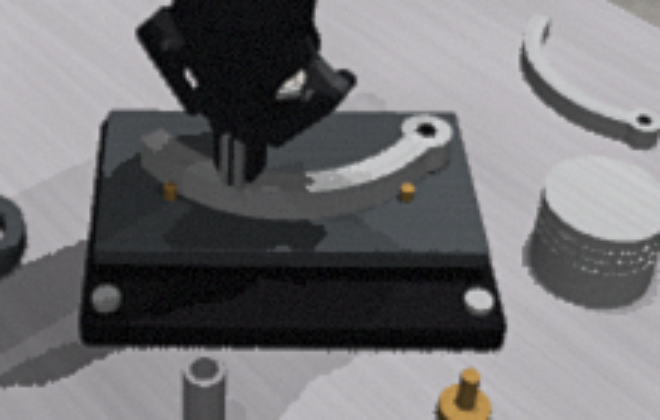

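The fingertips are on the bar at about (237,180) in the crop, and the flange is still in its nest. I continue to the plain end, then lift off.

Request:
{"fn": "move_arm", "kwargs": {"offset": [[-0.15,-0.68,0],[-0.26,-1.37,0],[-0.32,-2.06,0],[-0.33,-2.76,0],[-0.29,-3.46,0],[-0.2,-4.15,0],[-0.07,-4.83,0],[0.09,-5.45,0]], "rot": [[0,0,0],[0,0,0],[0,0,0],[0,0,0],[0,0,0],[0,0,0],[0,0,0],[0,0,0]], "jaw": [0,0,0,0,0,0,0,0]}}

```text
clock: 5.73
tcp_pos: [517.7, -46.8, 69.2]
tcp_rot: [-3.141, 0.001, 0.341]
contact_force: [0.2, -2.9, 4.5]
grip_width: 0.2
grip_force: 1.9
```

Request:
{"fn": "move_arm", "kwargs": {"offset": [[0,0,0],[0,0,0],[0,0,-0.2],[0,0,-0.5],[0,0,-0.8],[0,0,-1.2],[0,0,-2],[0,0,-3.5]], "rot": [[0,0,0],[0,0,0],[0,0,0],[0,0,0],[0,0,0],[0,0,0],[0,0,0],[0,0,0]], "jaw": [0,0,0,0,0,0,0,0]}}

```text
clock: 6.4
tcp_pos: [517.4, -47.9, 104.0]
tcp_rot: [-3.141, 0.002, 0.34]
contact_force: [-0.0, 0.6, 0.1]
grip_width: -0.6
grip_force: 0.0
```

Request:
{"fn": "move_arm", "kwargs": {"offset": [[0,0,-2],[0,0,-5],[0,0,-8],[0,0,-11],[0,0,-13],[0,0,-14],[0,0,-14],[0,0,-14]], "rot": [[0,0,0],[0,0,0],[0,0,0],[0,0,0],[0,0,0],[0,0,0],[0,0,0],[0,0,0]], "jaw": [0,0,0,0,0,0,0,0]}}

```text
clock: 7.07
tcp_pos: [517.9, -47.7, 244.1]
tcp_rot: [3.141, -0.0, 0.341]
contact_force: [-0.3, 0.2, -0.1]
grip_width: -0.1
grip_force: 0.0
```

Run:
```python
from plant import *
from h import *
c=camera("side"); c=camera("side"); s=get_state(); print(s["tcp_pos"],s["contact_force"])
cv2.imwrite("pics/s3.png",cv2.resize(c["image"][170:350,180:460,::-1],None,fx=2.8,fy=2.8))
```

```text
[517.39266689 -47.52741972 242.92721656] [ 0.53435405 -0.02788721 -1.60006796]
```

View pics/s3.png

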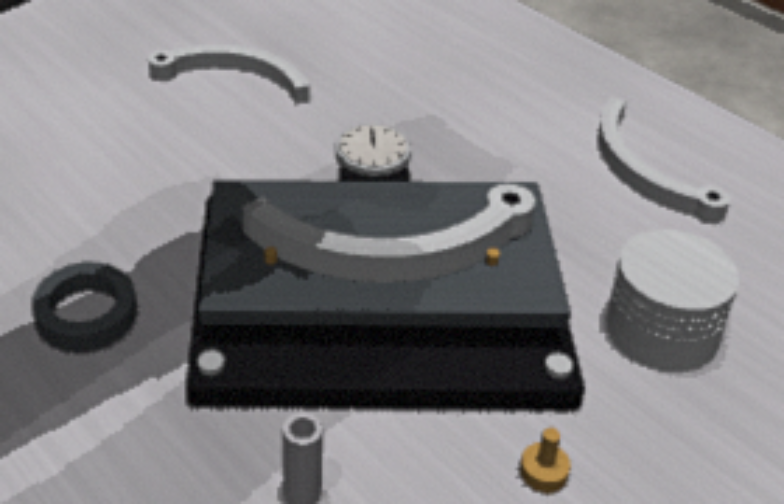

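The flange lies in its nest with its eye at (512,198), the table is back up, the loose parts have not moved and the arm is clear. I hand in the job.

```bash
python3 -c "
from plant import *
print(close_job())"
```

```text
the job is handed in; nothing more can be done
None
```

I stroked the flange's top face from the bolt eye to the plain end at about 3–4.5 N, with the table sunk about 6 mm by the tip height. I then lifted clear and handed the job in; the last picture shows the flange in its nest and the loose parts in place, but no verdict came back.

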